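Right the tipped reagent bottle and hold it home in the deck corner

ROBOT

A 6-joint arm with a two-finger parallel gripper is mounted at the origin on the work surface. World frame = base frame: x ahead of the robot, y to its left, z up, the work surface at z = 0. Lengths are in m, angles in degrees, forces in N, time in s.
With the tool pointing down it reaches from about 0.375 to 0.75 m from the base axis. Payload 9 kg.
Tool frame: the origin (TCP) lies where the fingers leave the gripper's body, on its centre line; the fingertips stand 73 mm ahead of it and the grasp point (between the pads) lies 54 mm ahead of it (robot.tip_reach is the distance from the TCP to the fingertips, in m); z points along the fingers, y is the line along which they close (so a half turn about z gives the same grasp; the last joint's range is limited). The gripper opens to 85 mm and grips with 20 to 120 N. Pads are 22 mm wide; open, the fingers measure 114 mm over their backs; the gripper's body (76 mm by 85 mm) begins 54 mm behind the grasp point. The pads swing forward as they close: fully open they stand 13 mm farther back than shut.
Start: joints at [56.855, 5.964, 5.575, 89.605, 0, 77.527], TCP at [0.212, 0.561, 0.304] pointing down, gripper open.
Joint ranges: [-171.21, 171.21], [-48.23, 106.86], [-62.78, 66.21], [-105.2, 120.99], [-86.42, 89.51], [-180, 180]. Speed limits (degrees/s): [127.2, 127.2, 147.25, 180, 180, 180].

INTERFACE

Orientations are given as [roll, pitch, yaw] about the fixed x, y, z axes, in that order (R = Rz(yaw) Ry(pitch) Rx(roll)).
In Python, from plant import robot gives the robot as it stands. Calls block until the motion is done:
- robot.move_pose(position, orientation): joint-space move of the TCP to a pose.
- robot.line_to(position, vel=0.15, rotation=None, guard=None): straight line of the TCP; rotation=None keeps the orientation; vel is the mean speed in m/s. With guard (N) it stops when the force on the tool has changed by that much, and returns True; else False.
- robot.goto_joints(angles): joint-space move.
- robot.set_gripper(opening): finger opening in m; the grip force is fixed at half the most; returns when the fingers have stopped.
- robot.pause(seconds).
- robot.ik(position, orientation): joint angles nearest the present ones, or None.
- robot.observe(): the state.
- robot.grab_frame(name): name is "scene" or "top"; returns the picture (400x640x3 uint8, blue, green, red); there is no depth.
- robot.get_calibration(name): a dict with "vertical_fov" (degrees; the focal length in pixels is half the picture's height over the tangent of half this angle, whatever the lens; pixels are square), "cx", "cy" (the principal point, pixels), "rvec" (rotation vector, rad) and "tvec" (3), from world to camera coordinates, as OpenCV has them. Camera axes: x right, y down, z forward; pixel columns grow to the right and rows downward; lengths in m; the calibration is good to about 2 mm. A picture is of the moment at which its call begins. get_calibration takes no time and is no camera call.
A pose or a line that the arm cannot do raises robot.IKError and nothing moves.
- robot.job_done(): hands the job in; it is judged then, once.
The state is a dict: "time": time; "q": joint angles; "qvel": joint speeds; "joint_torque": joint torques, N m; "tool_pos": TCP position; "tcp_rot": TCP orientation; "ft_force": force on the tool from outside, world axes, zero at the start; "torque": the same for the moment, N m; "gripper_width": finger opening in m; "gripper_force": force on a finger pad.
Only numpy, scipy, OpenCV 4.12 (cv2) and the standard library are available. Lean on these libraries where they do the work, as an engineer would, in place of code of your own. Each camera call takes 0.05 s, during which the arm holds its last target. There are 200 camera calls.

TASK

One square reagent bottle has tipped over in the lane of the grey reagent deck. Stand it up on its foot on the deck floor and press it fully home into the corner, flat against the side fence and the end fence at the same time, and finish while still holding it pressed there: do not let go. Do not knock over or shove away the other bottle or the jar in the lane.

Things in the scene. Friction and masses are not known exactly. Their poses are not given: they have to be found in the camera images.
- bottle: The bottle lying on its side in the lane at the start, cap roughly towards the corner. White, square, rigid, closed, about 0.17 kg, 100 mm tall: body 44 x 44 x 57 mm, short neck, round cap. Origin: centre of the foot's underside; x axis from foot to cap (straight up once standing), y and z square to the sides. Lying, z is up, the origin 22 mm above the deck floor. Centre of mass 40 mm from foot.
- cap (a point): Centre of that bottle's round ribbed cap, 81 mm from the foot on the bottle's axis. The cap is 32 mm in diameter and reaches from 62 to 100 mm above the foot, so it clears the fence tops when the bottle stands. Axes as the bottle's.
- deck: Fixed grey-painted metal plate, 150 (x) x 420 (y) mm, 6 mm thick, on the bench; placed and turned anew each time. Origin: centre of its underside; z up; its top (the deck floor) is at z = 6 mm. The lane runs along y. Lips 6 mm high and 8 mm wide run along both long edges (on the +x edge only from y = -120 mm on). The corner is at the -y end, on the +x side.
- side_fence: Fixed bare aluminium fence on the deck, 12 x 80 mm and 50 mm tall above the deck floor (56 mm above the bench). Its inner face looks to the deck's -x and is the plane x = +55 mm of the deck, from y = -190 to -110 mm. Origin: centre of its underside, on the deck floor; axes as the deck's.
- end_fence: Fixed bare aluminium fence on the deck, 80 x 12 mm and 50 mm tall above the deck floor. Its inner face looks to the deck's +y and is the plane y = -170 mm of the deck, from x = -25 to +55 mm, meeting the side fence. Origin: centre of its underside, on the deck floor; axes as the deck's.
- nest (a point): Point on the deck floor where the centre of the bottle's foot is when the bottle is fully home in the corner: 22 mm from the inner face of each fence. Axes as the deck's: +x towards the side fence, -y towards the end fence. The fences grip (friction near 1): a bottle pressed hard on one fence can stick a millimetre short of the other.
- neighbour_a: A second white bottle of the same shape and size as the tipped one, but standing upright near the +y end of the lane, z up along its height; leave it alone. Origin: centre of its foot.
- jar: A short round amber jar, 42 mm in diameter and 56 mm tall, standing upright near the +y end of the lane; leave it alone. Origin: centre of its foot, z up.

How it is judged (in metres and radians):
On the way:
1. the tipped bottle has been brought upright (angle between bottle's own x axis and vertical below 0.15 rad), for 0.2 s.
At the end, for the whole second after the job is handed in: The bottle stands upright (0.06 rad) on the deck floor, foot centre within 4 mm (height 3 mm) of the nest point, faces square to the fences within 0.08 rad, pressing on each of the two fences with over 1 N, still, and still held or pressed by the fingers (over 1 N) (angle between bottle's own x axis and vertical below 0.06 rad and x of bottle in the frame of nest between -0.004 and 0.004 m and y of bottle in the frame of nest between -0.004 and 0.004 m and z of bottle in the frame of nest between -0.003 and 0.003 m and (angle between the y axis of bottle and the y axis of deck, either way round below 0.08 rad or angle between the z axis of bottle and the y axis of deck, either way round below 0.08 rad) and contact force between bottle and side_fence above 1 N and contact force between bottle and end_fence above 1 N and contact force between bottle and the fingers above 1 N and linear speed of bottle below 0.02 m/s); the arm keeps its last pose, push and grip.
It fails at once if the standing bottle is tipped or shoved by more than 40 mm (angle between neighbour_a's own z axis and vertical above 0.4 rad or distance of neighbour_a from where it was at the start of the episode above 0.04 m).
It fails at once if the jar is tipped or shoved by more than 40 mm (angle between jar's own z axis and vertical above 0.4 rad or distance of jar from where it was at the start of the episode above 0.04 m).
It also fails if it takes over 72 s, if anything falls off the work surface, if the arm or the gripper's body presses on something with over 40 N, if the wrist force passes 120 N, or if a joint passes its speed limit or range.

## Working session

There is one attempt and no reset: what is moved stays moved. The work goes in short steps, each a Python script; the robot and the scene stay as the last script left them, time stands still between calls to the robot, and variables do not carry over. Pictures are saved under pics/ and viewed, at most 10 in all, crops included, and the job is handed in when it is done.

```bash
ls; mkdir -p pics
python3 - <<'E'
from plant import robot
import cv2
for n in("scene","top"):
    cv2.imwrite(f"pics/{n}0.png",robot.grab_frame(n)); print(n,robot.get_calibration(n))
print(robot.observe())
E
```

```text
pics
scene {'vertical_fov': 49.54269227874784, 'cx': 323.6083861064569, 'cy': 200.8505438916689, 'rvec': array([ 2.26544293,  0.78227702, -0.34250733]), 'tvec': array([-0.44726929, -0.19931024,  1.0005918 ])}
top {'vertical_fov': 46.67121621103398, 'cx': 318.7102387114962, 'cy': 199.52486076979636, 'rvec': array([ 2.12941142, -2.11289278,  0.18093714]), 'tvec': array([0.02673703, 0.56898779, 0.85652669])}
{'time': 0.1, 'q': array([ 5.68542653e+01,  5.99602572e+00,  5.53282274e+00,  8.96058595e+01,
       -4.45599880e-04,  7.75278415e+01]), 'qvel': array([-0.0454681 ,  0.01272529,  0.15043874, -0.07166298, -0.04193266,
        0.00910491]), 'joint_torque': array([ 6.55879645e-03, -5.58205891e+01,  5.04721248e+01,  1.30034366e-02,
       -2.18711330e-04,  5.52516326e-05]), 'tool_pos': array([0.21168787, 0.56118752, 0.30320414]), 'tcp_rot': array([-1.79932471e+02, -1.44799986e-02,  1.59326416e+02]), 'ft_force': array([-0.42781989,  0.09507805,  1.07697533]), 'torque': array([-0.04556355,  0.03239728, -0.01369543]), 'gripper_force': 0.0, 'gripper_width': 0.08544669814571347}
```

View pics/scene0.png

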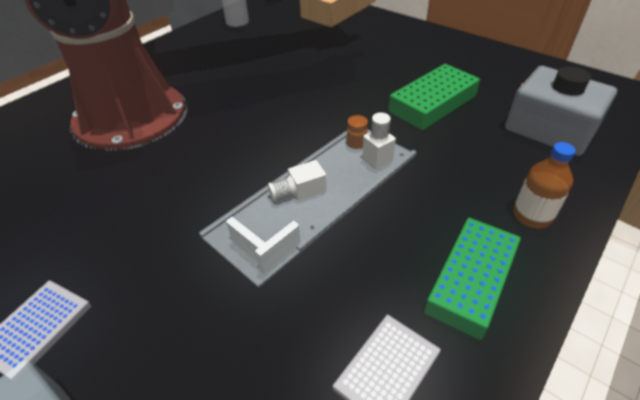

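View pics/top0.png

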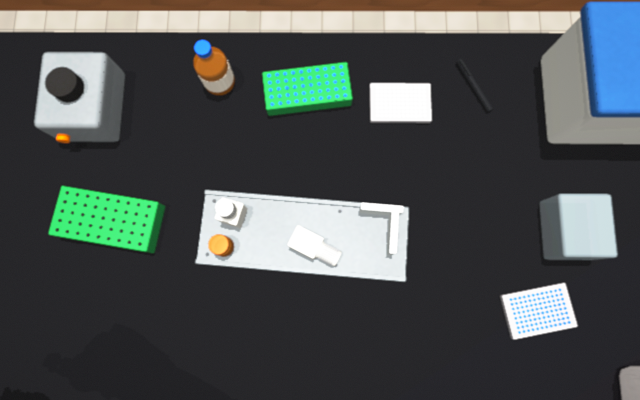

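The scene view shows the lane with the corner fences near (262,245), the tipped bottle at (270–325,178) with its cap toward the corner, and the neighbours near (358,130) and (379,140). In the top view the deck spans (197–408, 192–280). The bottle is at (290–340,228–265), the corner at about (400,208), the standing bottle at (228,211) and the jar at (220,246).

```bash
cat > h.py <<'E'
import numpy as np, cv2
from plant import robot
def cam(n):
    c=robot.get_calibration(n); f=200/np.tan(np.radians(c["vertical_fov"])/2)
    R=cv2.Rodrigues(np.array(c["rvec"]))[0]; t=np.array(c["tvec"]).ravel()
    return np.array([[f,0,c["cx"]],[0,f,c["cy"]],[0,0,1]]),R,t
def ray(n,p):
    K,R,t=cam(n); d=R.T@np.linalg.solve(K,[p[0],p[1],1.]); return -R.T@t,d/np.linalg.norm(d)
def onz(n,p,z):
    o,d=ray(n,p); return o+d*(z-o[2])/d[2]
def tri(ps,pt):
    o1,d1=ray("scene",ps);o2,d2=ray("top",pt)
    s=np.linalg.lstsq(np.c_[d1,-d2],o2-o1,rcond=None)[0]
    a,b=o1+s[0]*d1,o2+s[1]*d2
    return (a+b)/2,np.linalg.norm(a-b)
def proj(n,P):
    K,R,t=cam(n); q=K@(R@np.array(P,float)+t); return q[:2]/q[2]
E
python3 - <<'E'
from h import *
np.set_printoptions(precision=4,suppress=True)
t=cv2.imread("pics/top0.png");s=cv2.imread("pics/scene0.png")
a=cv2.resize(t[185:285,190:420],None,fx=3.4,fy=3.4,interpolation=cv2.INTER_CUBIC)
cv2.imwrite("pics/topc.png",a)
cv2.imwrite("pics/scenec.png",cv2.resize(s[105:290,195:425],None,fx=3.2,fy=3.2,interpolation=cv2.INTER_CUBIC))
g=cv2.cvtColor(t,cv2.COLOR_BGR2GRAY)
m=np.zeros_like(g);m[180:295,185:430]=(g>90)[180:295,185:430]
c=max(cv2.findContours(m,0,1)[0],key=cv2.contourArea)
q=cv2.approxPolyDP(cv2.convexHull(c),6,True)[:,0].astype(float);print(q)
P=np.array([onz("top",p,.006)for p in q]);print(P,np.linalg.norm(P-np.roll(P,1,0),axis=1))
for r in(245,250):print(g[r,285:345])
E
```

```text
[[204. 190.]
 [406. 206.]
 [406. 279.]
 [195. 263.]]
[[ 0.5957  0.2698  0.006 ]
 [ 0.5649 -0.1474  0.006 ]
 [ 0.4173 -0.1437  0.006 ]
 [ 0.4454  0.2799  0.006 ]] [0.1506 0.4183 0.1477 0.4246]
[237 235 242 255 255 255 255 255 255 255 255 255 255 255 255 255 255 255
 255 255 255 255 255 255 255 255 255 255 255 255 255 255 255 255 255 255
 255 255 255 252 246 243 239 236 230 227 226 228 234 239 240 240 240 241
 242 243 243 242 241 240]
[239 240 240 232 207 184 166 156 155 157 175 220 250 255 255 255 255 255
 255 255 255 255 255 255 255 255 255 255 255 255 255 255 255 255 255 255
 255 255 255 255 253 253 254 255 255 254 254 253 252 246 240 236 227 228
 227 228 235 240 241 240]
```

View pics/topc.png

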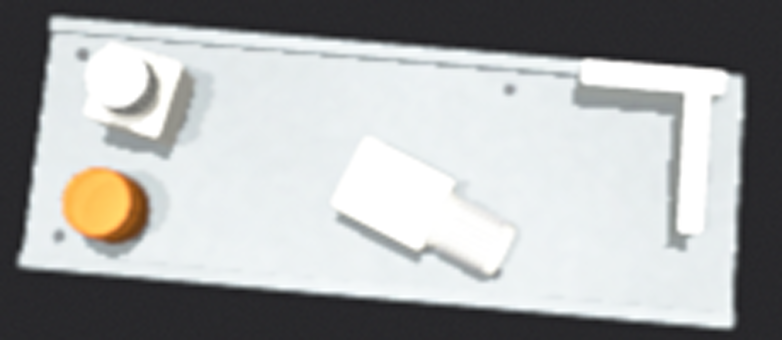

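View pics/scenec.png

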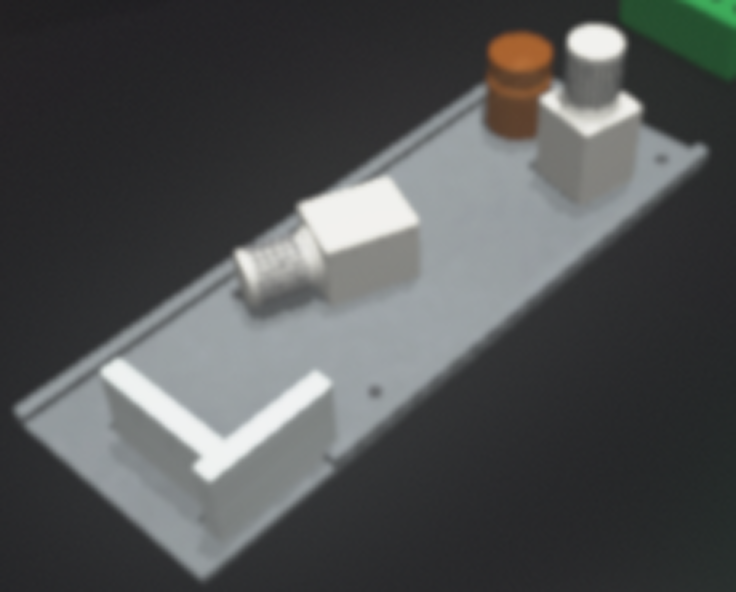

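The top crop shows the bottle's upper face with corners (372,136), (455,186), (420,252), (333,205) and the cap end near (505,250). The fences' inner corner is near (685,93). In the scene crop the same face is (418,220), (330,250), (298,208), (388,178), and the inner corner is near (225,440).

Run:
```python
from h import *
np.set_printoptions(precision=4,suppress=True)
T=lambda p:(190+(p[0]+.5)/3.4-.5,185+(p[1]+.5)/3.4-.5)
S=lambda p:(195+(p[0]+.5)/3.2-.5,105+(p[1]+.5)/3.2-.5)
d={}
for n,s,t in[("foothi",(418,220),(372,136)),("shhi",(330,250),(455,186)),("shlo",(298,208),(420,252)),("footlo",(388,178),(333,205)),
 ("inner",(225,440),(685,93)),("endtip",(125,360),(678,233)),("sidetip",(313,372),(580,85)),("outer",(212,478),(727,95)),("deckcorner",(203,578),(743,76)),("deck-x-y",(18,410),(733,326)),("deck+x+y",(705,150),(50,17)),
 ("nbcap",(595,43),(118,80)),("jartop",(520,52),(100,203))]:
    d[n],e=tri(S(s),T(t)); print(n,d[n],"gap",round(e,4), "top@known z", onz("top",T(t),.056)[:2] if n in("inner","endtip","sidetip","outer") else "")
f=(d["foothi"]+d["footlo"])/2;s=(d["shhi"]+d["shlo"])/2;a=s-f
print("foot",f,"len",np.linalg.norm(a),"w",np.linalg.norm(d["foothi"]-d["footlo"]),"yaw",np.degrees(np.arctan2(a[1],a[0])))
for k in ("foothi","shhi","shlo","footlo"):pass
q=np.array([onz("top",T(p),.050) for p in[(372,136),(455,186),(420,252),(333,205)]])
f=(q[0]+q[3])/2;s=(q[1]+q[2])/2;a=s-f;print("topview z=.05: foot",f,"len",np.linalg.norm(a),"w",np.linalg.norm(q[0]-q[3]),"yaw",np.degrees(np.arctan2(a[1],a[0])))
```

```text
foothi [0.5198 0.0698 0.052 ] gap 0.0025 top@known z 
shhi [0.493  0.0234 0.0482] gap 0.0057 top@known z 
shlo [0.4546 0.0419 0.0454] gap 0.0027 top@known z 
footlo [0.4805 0.0915 0.0475] gap 0.0022 top@known z 
inner [ 0.5451 -0.1093  0.0538] gap 0.0012 top@known z [ 0.5444 -0.1094]
endtip [ 0.4665 -0.1029  0.0516] gap 0.0042 top@known z [ 0.4649 -0.104 ]
sidetip [ 0.5492 -0.0499  0.0525] gap 0.0002 top@known z [ 0.5486 -0.0497]
outer [ 0.5485 -0.1302  0.0472] gap 0.0118 top@known z [ 0.5434 -0.1333]
deckcorner [ 0.5635 -0.1517  0.0043] gap 0.0011 top@known z 
deck-x-y [ 0.4151 -0.1401  0.0103] gap 0.0029 top@known z 
deck+x+y [0.5949 0.2674 0.0108] gap 0.0012 top@known z 
nbcap [0.5429 0.2053 0.1036] gap 0.0026 top@known z 
jartop [0.48   0.2218 0.0611] gap 0.0033 top@known z 
foot [0.5002 0.0806 0.0497] len 0.05483602012880582 w 0.04508304300322952 yaw -118.79546062539308
topview z=.05: foot [0.4994 0.0797 0.05  ] len 0.05576598173089363 w 0.045064881235272754 yaw -119.17716284707952
```

```bash
cat >> h.py <<'E'
from scipy.spatial.transform import Rotation as Ro
FOOT=np.array([.4997,.0800,.028]); YAW=np.radians(-119.0); DY=np.radians(-4.2)
A=np.array([np.cos(YAW),np.sin(YAW),0]); UP=np.array([0,0,1.])
EX=np.array([np.cos(DY),np.sin(DY),0]); EY=np.array([-EX[1],EX[0],0])
NEST=np.array([.5447,-.1094,.006])-.022*EX+.022*EY
G=.076  # grasp distance from foot
def R0(t,flip):
    z=-np.cos(t)*UP-np.sin(t)*A; y=np.cross(UP,A)*flip; return Ro.from_matrix(np.c_[np.cross(y,z),y,z])
def tip(r,f,yaw=0): # stand up by fraction f of 90 deg, then turn about vertical
    return Ro.from_rotvec(UP*yaw)*Ro.from_rotvec(np.cross(A,UP)*f*np.pi/2)*r
def eul(r): return r.as_euler("xyz",degrees=True)
def tcp(r,g,back=.058): return g-back*r.apply([0,0,1])
E
python3 - <<'E'
from h import *
np.set_printoptions(precision=1,suppress=True)
g0=FOOT+G*A
for t in (0,15,25,35,45):
  for fl in(1,-1):
    r=R0(np.radians(t),fl); L=[]
    for h in(.1,0): L.append((r,g0+UP*h))
    for f in(.5,1.): L.append((tip(r,f),g0+UP*.12))
    for k in(24.8,114.8):
      r2=tip(r,1,np.radians(k))
      L+=[(r2,NEST+UP*(G+.04)),(r2,NEST+UP*G)]
    q=[robot.ik(tcp(a,b),eul(a)) for a,b in L]
    print(t,fl);[print("   ",x) for x in q]
E
```

```text
0 1
    [-14.6 -18.  -29.1  78.9   0.  104.4]
    [-14.6 -14.  -36.4  67.6   0.  104.4]
    [  6.3  19.9   0.4 100.5 -35.3 135. ]
    None
    None
    None
    None
    None
0 -1
    [-14.6 -18.  -29.1  78.9   0.  -75.6]
    [-14.6 -14.  -36.4  67.6   0.  -75.6]
    [  6.3  19.9   0.4 100.5 -35.3 -45. ]
    None
    None
    None
    None
    None
15 1
    [-24.5 -25.  -35.6  78.2  15.   94.7]
    [-24.5 -20.9 -43.1  66.6  15.   94.7]
    [  1.1   5.3 -10.   90.9 -25.6 123.8]
    None
    [  6.5  29.4  -5.7  89.6 -71.7 126.1]
    [  6.5  33.   -5.7  86.  -71.7 126.1]
    None
    None
15 -1
    [-24.5 -25.  -35.6  78.2  15.  -85.3]
    [-24.5 -20.9 -43.1  66.6  15.  -85.3]
    [  1.1   5.3 -10.   90.9 -25.6 -56.2]
    None
    [  6.5  29.4  -5.7  89.6 -71.7 -53.9]
    [  6.5  33.   -5.7  86.  -71.7 -53.9]
    None
    None
25 1
    [-31.2 -26.8 -38.7  79.2  25.   87.5]
    [-31.2 -21.9 -45.8  67.2  25.   87.5]
    [ -3.4  -3.7 -16.3  86.3 -18.  117.1]
    [ 10.6  40.9  15.1 118.  -44.3 153. ]
    [  4.7  17.8 -12.8  77.8 -63.5 110.4]
    [  4.7  21.1 -13.6  73.8 -63.5 110.4]
    Non
[... 842 characters left out ...]
   None
45 1
    [-43.3 -21.2 -41.   84.1  43.2  70.1]
    [-43.3 -13.3 -45.8  71.4  43.2  70.1]
    [-14.6 -18.4 -27.3  81.    0.  104.4]
    [  6.3  19.9   0.4 100.5 -35.3 135. ]
    [ -1.3   3.  -19.5  70.5 -44.9  94.2]
    [ -1.3   5.4 -21.4  66.2 -44.9  94.2]
    None
    None
45 -1
    [ -43.3  -21.2  -41.    84.1   43.2 -109.9]
    [ -43.3  -13.3  -45.8   71.4   43.2 -109.9]
    [-14.6 -18.4 -27.3  81.    0.  -75.6]
    [  6.3  19.9   0.4 100.5 -35.3 -45. ]
    [ -1.3   3.  -19.5  70.5 -44.9 -85.8]
    [ -1.3   5.4 -21.4  66.2 -44.9 -85.8]
    None
    None<sys>:0: UserWarning: Gimbal lock detected. Setting third angle to zero since it is not possible to uniquely determine all angles.
```

```bash
sed -i 's/^G=.*/G=.080/' h.py
python3 - <<'E'
from h import *
np.set_printoptions(precision=4,suppress=True)
r=R0(np.radians(30),1); g=FOOT+G*A
robot.move_pose(tcp(r,g+UP*.2),eul(r))
robot.line_to(tcp(r,g+UP*.06),vel=.2)
print("guard",robot.line_to(tcp(r,g),vel=.06,guard=6)); print(robot.observe()["tool_pos"],tcp(r,g))
cv2.imwrite("pics/g1.png",np.vstack([cv2.resize(robot.grab_frame("scene")[100:290,195:425],None,fx=1.5,fy=1.5),cv2.resize(robot.grab_frame("top")[150:300,230:460],None,fx=1.5,fy=1.5)]))
robot.set_gripper(.02)
o=robot.observe();print(o["time"],o["gripper_width"],o["gripper_force"],o["ft_force"])
E
```

```text
guard False
[ 0.4471 -0.0155  0.0786] [ 0.4469 -0.0153  0.0782]
4.9167 0.03022466587435996 58.81721019744873 [-1.9464 -0.3441  3.9587]
```

View pics/g1.png

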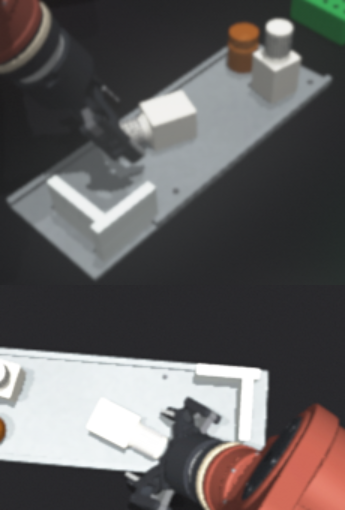

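The picture shows the open fingers straddling the cap, with the neighbours untouched. The grip closed at 30 mm, which fits the cap. Next: lift and stand it up.

Run:
```python
from h import *
np.set_printoptions(precision=4,suppress=True)
r=R0(np.radians(30),1); g=FOOT+G*A
robot.line_to(tcp(r,g+UP*.11),vel=.1)
g1=g+UP*.11
for f in(.25,.5,.75,1.):
    r1=tip(r,f); robot.line_to(tcp(r1,g1),vel=.08,rotation=eul(r1))
r2=tip(r,1,np.radians(24.8)); off=NEST-.012*EX+.012*EY
g2=off+UP*(G+.03)
robot.line_to(tcp(r2,g2+UP*.03),vel=.08,rotation=eul(r2)); robot.line_to(tcp(r2,g2),vel=.06); robot.pause(.3)
o=robot.observe();print(o["time"],o["gripper_width"],o["gripper_force"],o["ft_force"],o["tool_pos"],tcp(r2,g2),o["q"])
a=robot.grab_frame("scene");b=robot.grab_frame("top");cv2.imwrite("pics/s2.png",a);cv2.imwrite("pics/t2.png",b)
cv2.imwrite("pics/p2.png",np.vstack([cv2.resize(a[130:290,190:390],None,fx=2,fy=2),cv2.resize(b[160:290,300:500],None,fx=2,fy=2)]))
```

```text
10.6083 0.0304468347410003 59.4109046459198 [ 1.0904  0.4223 -1.3157] [ 0.5171 -0.0229  0.1453] [ 0.517  -0.0229  0.145 ] [  4.9753  13.6232 -15.653   76.1274 -58.7556 107.8992]
```

View pics/p2.png

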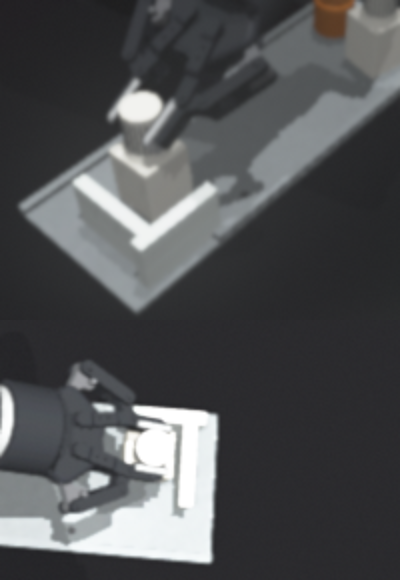

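The bottle hangs upright and visually square, inside the corner and above the floor, clear of both fence tops. Next: lower it, then press the end fence and side fence in turn.

```bash
cat >> h.py <<'E'
def st(tag):
    o=robot.observe(); p=np.array(o["tool_pos"]); f=np.array(o["ft_force"])
    r=Ro.from_euler("xyz",o["tcp_rot"],degrees=True); d=p+.058*r.apply([0,0,1])-NEST-UP*G
    print(tag,round(o["time"],2),"off mm x,y,z",np.round([d@EX*1e3,d@EY*1e3,d[2]*1e3],2),"F x,y,z",np.round([f@EX,f@EY,f[2]],1),"M",np.round(o["torque"],2),"w",round(o["gripper_width"],4))
    return p
E
python3 - <<'E'
from h import *
p=st("start")
print(robot.line_to(p-UP*.036,vel=.02,guard=6)); p=st("floor")
robot.line_to(p+UP*.0005,vel=.01); p=st("relax")
print(robot.line_to(p-EY*.018,vel=.015,guard=6)); p=st("end")
robot.line_to(p+EY*.001,vel=.01); p=st("back")
print(robot.line_to(p+EX*.018,vel=.015,guard=6)); p=st("side")
E
```

```text
start 10.71 off mm x,y,z [-11.9   12.03  30.2 ] F x,y,z [-0.3 -0.2 -0.5] M [ 1.04 -0.06 -0.02] w 0.0301
True
floor 11.94 off mm x,y,z [-11.83  11.86   3.58] F x,y,z [-0.1  1.5  4.4] M [0.34 0.03 0.03] w 0.0303
relax 12.24 off mm x,y,z [-12.1   11.92   3.66] F x,y,z [ 0.1 -0.3 -2.1] M [ 1.08 -0.11  0.03] w 0.0304
True
end 13.1 off mm x,y,z [-11.98  -1.25   3.74] F x,y,z [-0.3  5.6  2.8] M [ 1.04 -0.06 -0.06] w 0.0303
back 13.4 off mm x,y,z [-12.11  -0.35   3.67] F x,y,z [ 0.5  0.4 -1.5] M [ 1.08 -0.12  0.  ] w 0.0303
True
side 14.32 off mm x,y,z [ 2.25 -0.49  3.47] F x,y,z [0.3 0.8 3.6] M [ 0.36  0.22 -0.18] w 0.03
```

Run:
```python
from h import *
robot.pause(.5); st("now"); robot.pause(.1); st("now")
a=robot.grab_frame("scene");b=robot.grab_frame("top");cv2.imwrite("pics/s3.png",a);cv2.imwrite("pics/t3.png",b)
cv2.imwrite("pics/p3.png",np.vstack([cv2.resize(a[160:280,210:330],None,fx=3,fy=3,interpolation=2),cv2.resize(b[190:270,340:460],None,fx=3,fy=3,interpolation=2)]))
```

```text
now 14.82 off mm x,y,z [ 2.18 -0.43  3.43] F x,y,z [-0.1  0.7  5. ] M [ 0.    0.15 -0.03] w 0.0301
now 14.92 off mm x,y,z [ 2.22 -0.45  3.47] F x,y,z [0.8 1.2 4.5] M [ 0.01  0.16 -0.02] w 0.0303
```

View pics/p3.png

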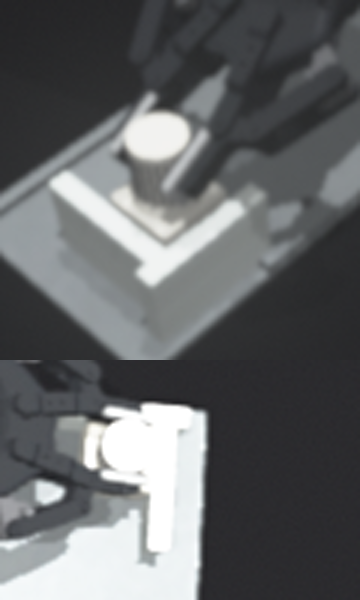

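The picture shows the bottle in the corner, nearly square, with the fingers above the fence tops. Side force is not yet evident, so I'll push in small steps and read the forces.

```bash
cat >> h.py <<'E'
def F(n=6):
    f=[]
    for _ in range(n): robot.pause(.04); f.append(robot.observe()["ft_force"])
    f=np.mean(f,0); return np.array([f@EX,f@EY,f[2]])
E
python3 - <<'E'
from h import *
p=np.array(robot.observe()["tool_pos"])
print("F",F().round(1))
for i in range(8):
    p=p+EX*.0005; robot.line_to(p,vel=.01); f=F(); st(i); print("   ",f.round(1))
    if f[0]<-6: break
E
```

```text
F [0.  0.7 5.3]
0 15.78 off mm x,y,z [ 2.51 -0.45  3.44] F x,y,z [-3.6  1.   5. ] M [ 0.09  0.76 -0.72] w 0.0302
    [-4.   1.2  4.9]
1 16.28 off mm x,y,z [ 2.73 -0.46  3.36] F x,y,z [-6.   1.   6.5] M [ 0.03  1.02 -1.11] w 0.0305
    [-5.7  1.5  6.5]
2 16.78 off mm x,y,z [ 2.85 -0.49  3.35] F x,y,z [-8.8  2.6  8.6] M [-0.19  1.37 -1.7 ] w 0.0299
    [-8.9  2.6  8.5]
```

Run:
```python
from h import *
p=np.array(robot.observe()["tool_pos"])
def go(d,step,ok,n=10):
    global p
    for i in range(n):
        p=p+d*step; robot.line_to(p,vel=.01); f=F()
        if ok(f): break
    st("  "); print("   ",i,f.round(1))
go(-EX,.0004,lambda f:f[0]>-4)
go(-EY,.0004,lambda f:f[1]>7)
go(EX,.0004,lambda f:f[0]<-7)
go(-EY,.0004,lambda f:f[1]>8,4)
a=robot.grab_frame("scene");b=robot.grab_frame("top");cv2.imwrite("pics/s4.png",a);cv2.imwrite("pics/t4.png",b)
cv2.imwrite("pics/p4.png",np.hstack([cv2.resize(a[170:260,220:310],None,fx=4.4,fy=4.4,interpolation=2),cv2.resize(b[190:280,340:430],None,fx=4.4,fy=4.4,interpolation=2)]))
```

```text
17.3 off mm x,y,z [ 2.5  -0.49  3.43] F x,y,z [-2.5  1.8  6.1] M [ 0.12  0.75 -0.59] w 0.0303
    0 [-3.2  1.2  5.6]
   19.3 off mm x,y,z [ 2.6  -1.46  3.57] F x,y,z [-4.6  9.4  9. ] M [ 0.49  0.96 -1.1 ] w 0.0304
    3 [-5.2  8.6  8.4]
   19.8 off mm x,y,z [ 2.73 -1.44  3.54] F x,y,z [-6.8  8.7 10.6] M [ 0.35  1.23 -1.53] w 0.0303
    0 [-7.5  9.6 10.2]
   20.3 off mm x,y,z [ 2.73 -1.51  3.56] F x,y,z [-8.5 14.5 11. ] M [ 0.5   1.36 -1.72] w 0.0302
    0 [-8.6 13.4 10.9]
```

View pics/p4.png

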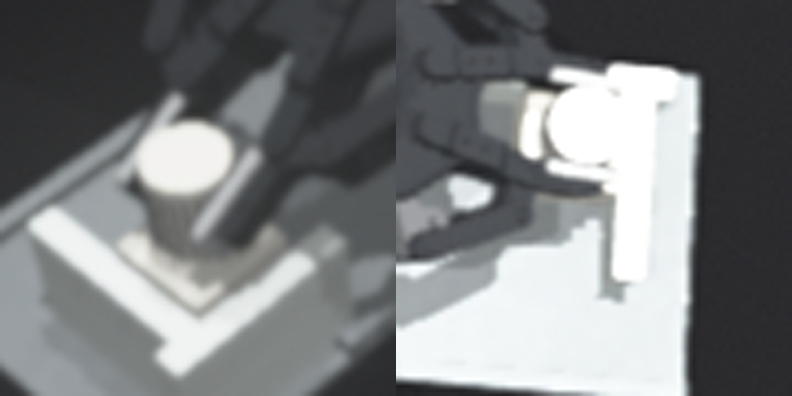

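Run:
```python
from h import *
np.set_printoptions(precision=1,suppress=True)
S=lambda u,v:(220+(u+.5)/4.4-.5,170+(v+.5)/4.4-.5)
T=lambda u,v:(340+(u-396+.5)/4.4-.5,190+(v+.5)/4.4-.5)
def rel(X): d=X-NEST; return np.array([d@EX,d@EY,d[2]])*1e3
X,e=tri(S(184,157),T(585,126)); print("cap top",rel(X),"gap",e*1e3)
print("cap@.106 scene",rel(onz("scene",S(184,157),.106)),"top",rel(onz("top",T(585,126),.106)))
for c in[(184,157)]:pass
# predicted shoulder corners (22,-22),( -22,-22),(22,22) at 57mm, fence inner corner
for d in[(22,-22,57),(-22,-22,57),(22,22,57),(22,-22,50),(-58,-22,50),(22,38,50),(0,0,100)]:
    w=NEST+(d[0]*EX+d[1]*EY)/1e3+UP*d[2]/1e3; q=proj("scene",w); print(d,((q-[220,170])+.5)*4.4-.5)
```

```text
cap top [ 0.8 -0.8 97.9] gap 0.26592867195622777
cap@.106 scene [  2.5  -2.1 100. ] top [  0.6  -0.4 100. ]
(22, -22, 57) [193.5 302.3]
(-22, -22, 57) [110.6 237.9]
(22, 22, 57) [286.4 230.5]
(22, -22, 50) [195.9 315.2]
(-58, -22, 50) [ 49.9 201.1]
(22, 38, 50) [320.  218.6]
(0, 0, 100) [183.8 150.2]
```

The cap top is within 1 mm of the point straight above the nest at 98 mm height, so the bottle is upright. Both fence forces are present. I'll check that they hold, then hand in.

Run:
```python
from h import *
robot.pause(.8); f=F(); print(f.round(1)); st("hold")
if f[0]<-5 and f[1]>6: print(robot.job_done())
```

```text
[-8.4 13.5 11. ]
hold 21.45 off mm x,y,z [ 2.75 -1.51  3.56] F x,y,z [-8.6 13.6 11.6] M [ 0.55  1.32 -1.76] w 0.03
the job is handed in; nothing more can be done
None
```

The job is handed in, with no verdict returned: the bottle stands upright in the corner, still gripped, with the wrist reading about 8 N toward the side fence and 13 N toward the end fence. The other bottle and the jar were left alone.

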